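Wind the sample press down by one turn

TASK

Lower the platen of the sample press by one pitch of its screw: push the hand wheel round clockwise (seen from above) by its orange upright handle through exactly one full turn, so that the handle stops where it started. Push the handle with the fingertips from one side, never pinching or gripping it, and do not bear hard on the wheel. Leave everything else on the counter where it is, and finish clear of the press.

Things in the scene. Friction and masses are not known exactly. Their poses are not given: they have to be found in the camera images.
- wheel (a joint): Angle of the hand wheel, rad. It grows as the wheel turns CLOCKWISE seen from above; one turn is 6.283. It starts anywhere from -1.5 to 1.5; the stops are more than a turn away. Friction holds the wheel where it is left, without coasting; about 3 N at the handle keeps it moving. A clockwise turn lowers the steel platen 8 mm; it is still clear of the boards after the turn asked for.
- handle (a point): Point on the axis of the upright orange handle, 28 mm above its foot and 20 mm below its top. The handle is a round grip, 24 mm diameter (it does not spin on its own), 48 mm tall, standing on the rim 70 mm from the wheel's axis, with free space around it. It turns with the wheel.
- wheel_axis (a point): Centre of the hand wheel, on its vertical axis at mid-height of the rim, 182 mm above the counter; fixed, does not turn. The dark wheel lies level on top of the press: rim of 14 mm round bar on a 70 mm radius (154 mm over all), three spokes, 36 mm hub. Above this point: rim top 7 mm, hub top 12 mm, handle top 56 mm.
- press: Grey-green screw press fixed to the counter: bed 200 x 220 x 25 mm, two steel columns, crosshead whose top is 150 mm above the counter, hand wheel on top. Origin under its centre on the counter; x across the bed, y along the crosshead. Its place and yaw differ from run to run.
- boards: Loose stack of glued sample boards, pale wood, 150 x 100 x 20 mm, lying on the press bed under the platen; origin at the centre of its underside. A bystander.
- glue: White glue bottle with red cap, 58 mm diameter, 170 mm tall, loose, standing; origin under its centre. A bystander.
- tape_a: Cream roll of tape lying flat, 100 mm diameter, 48 mm high, loose; origin under its centre. A bystander.
- tape_b: Cream roll of tape lying flat, 100 mm diameter, 25 mm high, loose; origin under its centre. A bystander.
- offcut: Loose brown wood offcut, 130 x 42 x 18 mm; origin under its centre, x along its length. A bystander.
- driver: Loose red-handled screwdriver, about 200 mm long and under 40 mm high, lying on the counter on the robot's side of the press, x along its length. A bystander.
- tin: Small tin with green band, 72 mm diameter, 90 mm tall, loose, standing; origin under its centre. A bystander.

How it is judged:
By the outcome, as a careful person would: the job done as asked, in the order asked, and still so for the second after the job is handed in, with the robot touching nothing.
It also fails if it takes over 61 s, if anything falls off the work surface, if the arm or the gripper's body presses on something with over 40 N, if the wrist force passes 120 N, or if a joint passes its speed limit or range.

ROBOT

A 7-joint arm with a two-finger parallel gripper is mounted at the origin on the work surface. World frame = base frame: x ahead of the robot, y to its left, z up, the work surface at z = 0. Lengths are in mm, angles in rad, forces in N, time in s.
With the tool pointing down it reaches from about 400 to 875 mm from the base axis. Payload 4.4 kg.
Tool frame: the origin (TCP) lies at the very end of the fingers, on their centre line; the grasp point (between the pads) lies 19 mm behind it; z points along the fingers, x is the direction in which the jaws open and shut, and the axes are right-handed (so a half turn about z gives the same grasp; the last joint's range is limited). The gripper opens to 85 mm and grips with 20 to 120 N. Pads are 22 mm wide; open, the fingers measure 114 mm over their backs; the gripper's body (76 mm by 85 mm) begins 54 mm behind the grasp point. The pads swing forward as they close: fully open they stand 13 mm farther back than shut.
Start: joints at [1.136, 0.628, 0.038, 1.517, -0.027, 0.996, -0.02], TCP at [234.351, -606.298, 231.313] pointing down, gripper open.
Joint ranges: [-3.06, 3.06], [-0.37, 2.12], [-1.25, 1.32], [0.18, 2.47], [-1.1, 4.24], [0.23, 1.98], [-2.94, 2.94]. Speed limits (rad/s): [2.57, 2.57, 3.14, 3.14, 3.14, 3.14, 3.14].

INTERFACE

Orientations are given as [roll, pitch, yaw] about the fixed x, y, z axes, in that order (R = Rz(yaw) Ry(pitch) Rx(roll)).
In Python, from cell import ctrl, get_image, job, models gives the robot as it stands.
- The arm moves only by the tool move_arm, never from a script. Its argument "moves" is a list that holds one entry, the list of rows, each a list of 6 numbers: the shift along the tool's x, y, z in m, then the turn, a rotation vector about the tool's x, y, z in rad. A call has 1 to 20 rows; each row is the pose to reach, as a shift and turn from the pose commanded when the call began, along the tool's axes at that moment; what a row does not reach only later rows make up. A row lasts 1/8 s, in which the tool goes at most 62.5 mm and 10.7 degrees, less where a joint would pass 70% of its speed; a pose out of reach is approached as far as the arm can. A call with a gripper value outside its range is refused whole. "jaw" is the opening, from 0 (shut) to 1 (fully open), set as the call begins (left out, the last holds). The fingers move at their own pace and stop on an object; the grip force is fixed at half the most. Time passes only in rows, so rows that repeat a pose let the fingers close. It gives the time, the measured TCP pose, the force and the opening at its end, in the units of the state.
- ctrl.read_state(): the state, without advancing time (a new reading comes with each control period).
- get_image(name): name is "scene" or "side" or "wrist"; returns a dict with "color" (384x512x3 uint8, blue, green, red), "fov_y" (degrees; the focal length in pixels is half the picture's height over the tangent of half this angle, whatever the lens; pixels are square), "cx", "cy" (the principal point, pixels), "k1" (the pictures are not rectified: a ray, as slopes to the right and down, at radius r is drawn at 1 + k1 r^2 times it, then the intrinsics apply), "origin" and "orientation" of the camera in the world; the wrist camera has in their place "hand_eye" (4x4, takes a point from camera to tool coordinates, whose origin is the TCP and whose axes are the tool frame's). Camera axes: x right, y up, looking along -z (the intrinsics and any distortion apply to the point x, -y, -z); pixel columns grow to the right and rows downward; lengths in mm; the calibration is good to about 2 mm. A picture is of the moment at which its call begins: read the wrist's pose just before it. There is no depth.
- job.finish_job(): hands the job in, once; it reports no verdict.
Trained networks look in the newest picture that a camera, given by its name, has taken for a name from the list of things; names that differ only in an ending like _2 or _b are one class to them, and where a whole thing is asked for, a point or a joint stands for the part that bears it (a point fixed in the world has none). Each returns a list of dicts, best first, with "score" (0 to 1); they miss things now and then, are a little off and sometimes report something else, mostly with a low value. They report only what shows in the picture. A call takes as long as a camera call.
- models.cut_out(camera, thing): "pixels" (384x512 bool, what is visible of it) and "uv" ([column, row] in pixels, amid what is visible of it).
- models.place_of(camera, thing): "uv" ([column, row] in pixels: a listed point, or the origin of a listed thing).
The state is a dict: "clock": time; "qpos": joint angles; "qd": joint speeds; "tau": joint torques, N m; "eef_pos": TCP position; "tool_rot": TCP orientation; "force": force on the tool from outside, world axes, zero at the start; "torque": the same for the moment, N m; "width": finger opening in mm.
Only numpy, scipy, OpenCV 4.12 (cv2) and the standard library are available. Lean on these libraries where they do the work, as an engineer would, in place of code of your own. Each camera call takes 0.05 s, during which the arm holds its last target.

## Working session

There is one attempt and no reset: what is moved stays moved. The work goes in short steps, Python scripts to look and compute and a tool call to move; the robot and the scene stay as the last step left them, time stands still between calls to the robot, and variables do not carry over. Pictures are saved under pics/ and viewed, and the job is handed in when it is done.

Besides the shell and the picture viewer there is one more tool, called after "Call:" as name(argument=value, ...) on one line, values as JSON. move_arm: Moves the arm, as the interface text tells. Its arguments: {"type":"object","properties":{"moves":{"type":"array","items":{"type":"array","items":{"type":"array","items":{"type":"number"}}}},"jaw":{"type":"number"}},"required":["moves"]}

```bash
mkdir -p pics; ls; cat > h.py <<'E'
import numpy as np, cv2
from scipy.spatial.transform import Rotation as R
from cell import ctrl,get_image,job,models
def ray(im,uv,st=None):
    f=192/np.tan(np.radians(im['fov_y'])/2)
    d=np.array([(uv[0]-im['cx'])/f,(uv[1]-im['cy'])/f]);s=d.copy()
    for _ in range(20): s=d/(1+im['k1']*(s@s))
    v=np.array([s[0],-s[1],-1.])
    o,M=cam(im,st); v=M@v
    return o,v/np.linalg.norm(v)
def cam(im,st=None):
    if 'hand_eye' in im:
        H=np.array(im['hand_eye']);T=R.from_euler('xyz',st['tool_rot']).as_matrix()
        return T@H[:3,3]+np.array(st['eef_pos']),T@H[:3,:3]
    o=np.array(im['origin']);q=np.array(im['orientation'])
    M=q if q.shape==(3,3) else R.from_euler('xyz',q).as_matrix()
    return o,M
def proj(im,P,st=None):
    o,M=cam(im,st);f=192/np.tan(np.radians(im['fov_y'])/2)
    c=(np.atleast_2d(P)-o)@M; s=np.c_[c[:,0]/-c[:,2],-c[:,1]/-c[:,2]]
    s=s*(1+im['k1']*(s**2).sum(1))[:,None]
    return s*f+[im['cx'],im['cy']]
def tri(rs):
    A=0;b=0
    for o,v in rs:
        P=np.eye(3)-np.outer(v,v);A=A+P;b=b+P@o
    p=np.linalg.solve(A,b)
    return p,[np.linalg.norm((np.eye(3)-np.outer(v,v))@(p-o)) for o,v in rs]
def onz(r,z): o,v=r; return o+v*(z-o[2])/v[2]
E
python3 - <<'E'
from h import *
st=ctrl.read_state();print(st)
rs={}
for c in ['scene','side','wrist']:
    im=get_image(c);cv2.imwrite(f'pics/{c}0.png',im['color']);print(c,{k:v for k,v in im.items() if k!='color'})
    for t in ['handle','wheel_axis','press','glue','tin','tape_a','driver','offcut','boards']:
        for r in models.place_of(c,t)[:2]:
            print(c,t,np.round(r['uv'],1),round(r['score'],2), )
            rs.setdefault(t,[]).append((c,r['score'],ray(im,r['uv'],st)))
for t in ['handle','wheel_axis']:
    l=[x for x in rs.get(t,[]) if x[1]>.5]
    if len(l)>1: print(t,tri([x[2] for x in l]))
    for x in l: print(c,x[0],onz(x[2],182 if t!='handle' else 218))
for t in rs:
    if t not in('handle','wheel_axis'):
        for x in rs[t]: print(t,x[0],onz(x[2],0).round())
E
```

```text
pics
{'clock': 0.0, 'qpos': array([ 1.13621355,  0.62932201,  0.0384324 ,  1.51840743, -0.02702769,
        0.99627863, -0.02000134]), 'qd': array([ 5.14773487e-04,  6.07790767e-05,  5.10558143e-04, -1.68706078e-05,
        3.76128112e-05, -1.33973890e-03,  1.34081529e-03]), 'tau': array([-7.55691981e-04, -5.63403046e+01,  1.22600555e+00, -1.93444276e+01,
        1.10328294e-02,  1.05497916e-02, -2.96457941e-06]), 'eef_pos': array([ 234.12122234, -605.68801595,  230.39191982]), 'tool_rot': array([-3.14158838e+00,  1.89811116e-03, -1.20202312e+00]), 'force': array([ 0.53067815, -0.73147586, -0.75574612]), 'torque': array([-0.01925663, -0.01933757, -0.01736735]), 'width': 85.35606933339224}
scene {'fov_y': 44.61135026304576, 'cx': 252.62650772692064, 'cy': 190.4775251375259, 'k1': -0.11992779373210236, 'origin': array([1185.61893432, -559.49766256, 1098.33266605]), 'orientation': array([0.74940271, 0.00710585, 0.7726385 ])}
scene handle [188.1 223.2] 0.91
scene wheel_axis [204.2 213.9] 0.65
scene press [210.5 249.5] 0.75
scene glue [278.9 212.9] 0.83
scene tin [282.6 250. ] 0.57
scene 
[... 1171 characters left out ...]
852)])
wrist scene [ 572.27869759 -163.16762264  218.        ]
wrist side [ 566.62306222 -162.11960913  218.        ]
wheel_axis (array([545.53015804, -90.69585423, 172.08712231]), [np.float64(2.276795411819833), np.float64(2.2767954118198666)])
wrist scene [553.58323242 -98.18609357 182.        ]
wrist side [541.76563219 -95.07077155 182.        ]
press scene [541. -83.   0.]
press side [542. -96.   0.]
glue scene [590. 155.   0.]
glue side [580. 154.   0.]
tin scene [692.  59.   0.]
tin side [698.  66.   0.]
tape_a scene [ 582. -352.    0.]
tape_a scene [ 417. -309.    0.]
driver scene [349. -90.   0.]
driver side [355. -92.   0.]
offcut scene [427. 113.   0.]
boards scene [522. -98.   0.]
```

```bash
python3 - <<'E'
import cv2,numpy as np
a=cv2.imread('pics/scene0.png')[130:345,80:330];b=cv2.imread('pics/side0.png')[130:384,130:400]
cv2.imwrite('pics/c0.png',np.hstack([cv2.resize(a,(400,344)),cv2.resize(b,(366,344))]))
E
```

```text
(no output)
```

View pics/c0.png

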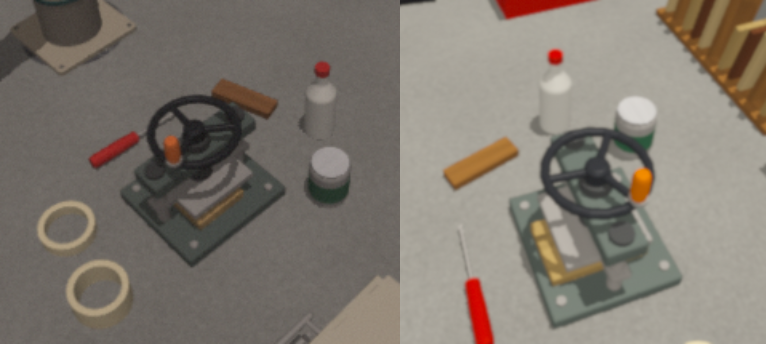

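View pics/side0.png

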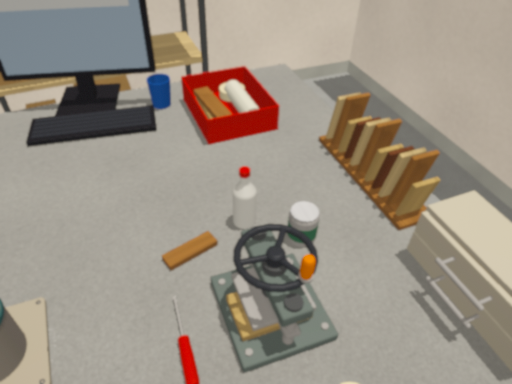

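```bash
cat >> h.py <<'E'
def rows(c,targets):
    # c=(x,y,z,yawdeg) commanded; targets likewise; tool straight down; returns rows
    T0=R.from_euler('xyz',[np.pi,0,np.radians(c[3])]).as_matrix();out=[]
    for t in targets:
        d=T0.T@(np.array(t[:3])-np.array(c[:3]))/1000
        out.append([round(float(x),4) for x in d]+[0,0,round(float(-np.radians(t[3]-c[3])),3)])
    return out
def back(c,row):
    T0=R.from_euler('xyz',[np.pi,0,np.radians(c[3])]).as_matrix()
    p=np.array(c[:3])+T0@np.array(row[:3])*1000
    return [*p.round(2),round(c[3]-np.degrees(row[5]),3)]
E
python3 - <<'E'
from h import *
c=[234.35,-606.3,231.3,np.degrees(-1.202)]
n=17;T=[[234.35,-606.3,300,c[3]],[234.35,-606.3,355,c[3]]]
e=np.array([460,-92,400,90.])
for i in range(1,n+1):
    T.append(np.array(T[1])+(e-T[1])*i/n)
for r in rows(c,T): print(r)
E
```

```text
[-0.0, 0.0, -0.0687, 0, 0, -0.0]
[-0.0, 0.0, -0.1237, 0, 0, -0.0]
[-0.0234, -0.0233, -0.1263, 0, 0, -0.163]
[-0.0469, -0.0466, -0.129, 0, 0, -0.326]
[-0.0703, -0.0699, -0.1316, 0, 0, -0.489]
[-0.0937, -0.0931, -0.1343, 0, 0, -0.652]
[-0.1172, -0.1164, -0.1369, 0, 0, -0.816]
[-0.1406, -0.1397, -0.1396, 0, 0, -0.979]
[-0.164, -0.163, -0.1422, 0, 0, -1.142]
[-0.1875, -0.1863, -0.1449, 0, 0, -1.305]
[-0.2109, -0.2096, -0.1475, 0, 0, -1.468]
[-0.2343, -0.2329, -0.1502, 0, 0, -1.631]
[-0.2578, -0.2562, -0.1528, 0, 0, -1.794]
[-0.2812, -0.2794, -0.1555, 0, 0, -1.957]
[-0.3046, -0.3027, -0.1581, 0, 0, -2.12]
[-0.3281, -0.326, -0.1608, 0, 0, -2.283]
[-0.3515, -0.3493, -0.1634, 0, 0, -2.447]
[-0.3749, -0.3726, -0.1661, 0, 0, -2.61]
[-0.3984, -0.3959, -0.1687, 0, 0, -2.773]
```

Call:
move_arm(moves=[[[0, 0, -0.06, 0, 0, 0], [0, 0, -0.12, 0, 0, 0], [-0.04, -0.04, -0.13, 0, 0, -0.16], [-0.08, -0.08, -0.14, 0, 0, -0.33], [-0.12, -0.12, -0.15, 0, 0, -0.5], [-0.16, -0.16, -0.169, 0, 0, -0.65], [-0.2, -0.2, -0.169, 0, 0, -0.82], [-0.24, -0.24, -0.169, 0, 0, -0.98], [-0.28, -0.28, -0.169, 0, 0, -1.14], [-0.32, -0.32, -0.169, 0, 0, -1.3], [-0.36, -0.36, -0.169, 0, 0, -1.47], [-0.398, -0.396, -0.169, 0, 0, -1.63], [-0.398, -0.396, -0.169, 0, 0, -1.79], [-0.398, -0.396, -0.169, 0, 0, -1.96], [-0.398, -0.396, -0.169, 0, 0, -2.12], [-0.398, -0.396, -0.169, 0, 0, -2.28], [-0.398, -0.396, -0.169, 0, 0, -2.45], [-0.398, -0.396, -0.169, 0, 0, -2.61], [-0.398, -0.396, -0.169, 0, 0, -2.773], [-0.398, -0.396, -0.169, 0, 0, -2.773]]], jaw=0)

```text
clock: 4.0
eef_pos: [460.2, -92.4, 400.4]
tool_rot: [3.142, -0.0, 1.569]
force: [-0.2, -0.8, 0.2]
width: 0.2
```

```bash
cat > look.py <<'E'
from h import *
import sys
n=sys.argv[1]
st=ctrl.read_state();print(st['clock'],st['eef_pos'].round(2),np.degrees(st['tool_rot']).round(2),st['force'].round(2),st['width'],st['qpos'].round(3))
hs=[];ws=[]
for c in ['wrist','scene','side']:
    st=ctrl.read_state();im=get_image(c);cv2.imwrite(f'pics/{c}{n}.png',im['color'])
    for t,z,l in [('handle',218,hs),('wheel_axis',182,ws)]:
        for r in models.place_of(c,t)[:1]:
            q=ray(im,r['uv'],st);print(c,t,np.round(r['uv'],1),round(r['score'],2),onz(q,z).round(1));l.append(q)
for l in(hs,ws):
    if len(l)>1:print(tri(l))
E
python3 look.py 1
```

```text
4.0 [460.16 -92.42 400.37] [180.   -0.   89.9] [-0.17 -0.78  0.21] 0.16398768340393793 [ 0.696  0.252 -0.715  1.716  0.174  1.238  1.508]
wrist handle [194.5 261.6] 0.6 [ 568.6 -160.4  218. ]
wrist wheel_axis [255.3 227.6] 0.94 [544.4 -94.6 182. ]
scene handle [190.  220.1] 0.98 [ 568.2 -153.6  218. ]
scene wheel_axis [202. 209.] 0.73 [537.1 -91.1 182. ]
side handle [310.1 265.7] 0.68 [ 572.4 -165.1  218. ]
side wheel_axis [273.1 256. ] 0.74 [537.4 -98.1 182. ]
(array([ 570.71564616, -159.9062412 ,  218.35191808]), [np.float64(2.1410177147516527), np.float64(5.594530170582396), np.float64(5.157759295055874)])
(array([540.07921358, -95.02508648, 184.03784099]), [np.float64(3.1907365885005836), np.float64(2.632240224585744), np.float64(4.428286512112688)])
```

View pics/wrist1.png

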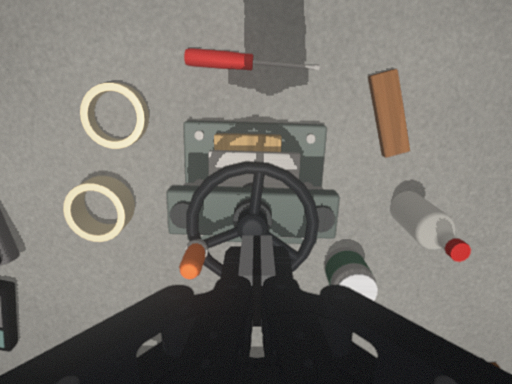

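Call:
move_arm(moves=[[[0, 0.03, 0, 0, 0, 0], [0, 0.06, 0, 0, 0, 0], [0, 0.06, 0, 0, 0, 0], [0, 0.06, 0, 0, 0, 0]]])

```text
clock: 4.95
eef_pos: [519.7, -92.1, 400.1]
tool_rot: [-3.14, -0.0, 1.571]
force: [-0.4, 0.0, 0.5]
width: 0.1
```

```bash
cat > fit.py <<'E'
from h import *
from scipy.optimize import least_squares
import sys
n=sys.argv[1]
st=ctrl.read_state();im=get_image('wrist');cv2.imwrite(f'pics/wf{n}.png',im['color'])
print(st['clock'],st['eef_pos'].round(2),np.degrees(st['tool_rot']).round(2))
hsv=cv2.cvtColor(im['color'],cv2.COLOR_BGR2HSV)
for t,z in (('handle',218),('wheel_axis',182)):
    for r in models.place_of('wrist',t)[:1]: print(t,np.round(r['uv'],1),r['score'],onz(ray(im,r['uv'],st),z).round(1))
m=((hsv[...,0]>4)&(hsv[...,0]<17)&(hsv[...,1]>170)&(hsv[...,2]>110)).astype(np.uint8)
k,lab,s,cen=cv2.connectedComponentsWithStats(m)
for i in range(1,k):
    if s[i,4]>40: print('orange',s[i],cen[i])
co=models.cut_out('wrist','handle')
if co:
    print('cut',co[0]['score'],co[0]['pixels'].sum())
    hm=co[0]['pixels']
    hu=hm.astype(np.uint8)
    # fit handle axis pos: silhouette of cylinder vs mask via area/centroid IoU
    def sil(x,y):
        a=np.linspace(0,2*np.pi,40)
        P=np.array([[x+12*np.cos(q),y+12*np.sin(q),z] for z in (192,238) for q in a])
        h=cv2.convexHull((proj(im,P,st)*16).astype(np.int32));I=np.zeros(hm.shape,np.uint8);cv2.fillConvexPoly(I,h,255,cv2.LINE_AA,4);return I/255.
    p0=onz(ray(im,np.array(np.nonzero(hm))[::-1].mean(1),st),215)[:2]
    from scipy.optimize import minimize
    for name,M in (('cut',hu),('col',m)):
        M2=M.astype(float)*(cv2.dilate(hu,np.ones((15,15)))>0)
        r=minimize(lambda p:((sil(*p)-M2)**2).sum(),p0,method='Nelder-Mead',options=dict(initial_simplex=[p0+[-4,-3],p0+[5,0],p0+[0,5]]))
        print(name,'handle xy',r.x.round(2),r.fun,M2.sum())
        a=np.array([544.4,-94.6]);d=r.x-a;print('  r',np.hypot(*d),'ang',np.degrees(np.arctan2(d[1],d[0])))
# rim fit: maximise darkness along circle
g=cv2.GaussianBlur(cv2.cvtColor(im['color'],cv2.COLOR_BGR2GRAY).astype(np.float32),(0,0),1.2)
a=np.linspace(0,2*np.pi,360,endpoint=False)
def cost(p):
    v=0
    for rr,w in ((66,1),(70,1),(74,1),(54,-1),(86,-1)):
        P=np.c_[p[0]+rr*np.cos(a),p[1]+rr*np.sin(a),np.full(360,185)]
        u=proj(im,P,st).astype(np.float32)
        b=cv2.remap(g,u[:,0].reshape(1,-1),u[:,1].reshape(1,-1),cv2.INTER_LINEAR)[0]
        v+=w*np.clip(b,0,110)[u[:,1]<225].mean() if w>0 else 0
    return v
best=min(((cost((x,y)),x,y) for x in np.arange(534,556,1.) for y in np.arange(-106,-84,1.)))
from scipy.optimize import minimize
r=minimize(cost,best[1:],method='Nelder-Mead');print('axis fit',r.x.round(2),r.fun)
E
python3 fit.py 2
```

```text
4.95 [519.67 -92.11 400.07] [-1.7994e+02 -1.0000e-02  9.0020e+01]
handle [188.2 211.4] 0.64 [ 569.7 -163.   218. ]
wheel_axis [252.7 174.4] 0.81 [539.9 -96.9 182. ]
cut 0.86 7298
cut handle xy [530.38 -97.57] 6509.1886505190305 7298.0
  r 14.32921458394477 ang -168.05002115899407
col handle xy [458.29 -90.95] 680.7410534409842 40.0
  r 86.1824921852326 ang 177.575438228814
axis fit [541.72 -98.88] 188.36505126953125
```

View pics/wf2.png

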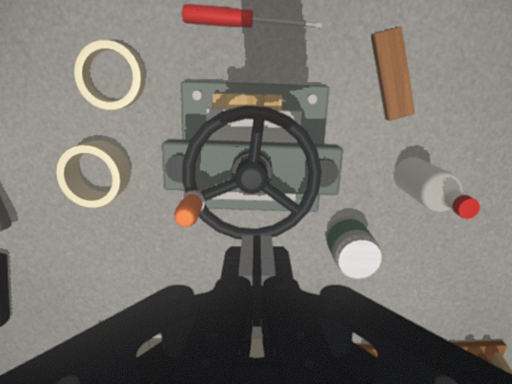

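```bash
cat > fit.py <<'E'
from h import *
from scipy.optimize import minimize
import sys
n=sys.argv[1]; th0=float(sys.argv[2]) if len(sys.argv)>2 else None
st=ctrl.read_state();im=get_image('wrist');cv2.imwrite(f'pics/wf{n}.png',im['color'])
print(st['clock'],st['eef_pos'].round(2),np.degrees(st['tool_rot']).round(2))
col=im['color'];hsv=cv2.cvtColor(col,cv2.COLOR_BGR2HSV)
ph=models.place_of('wrist','handle');pa=models.place_of('wrist','wheel_axis')
for l,z in ((ph,218),(pa,182)):
    for r in l[:1]: print(np.round(r['uv'],1),r['score'],onz(ray(im,r['uv'],st),z).round(1))
m=((hsv[...,0]>3)&(hsv[...,0]<15)&(hsv[...,1]>170)).astype(np.uint8)
k,lab,s,cen=cv2.connectedComponentsWithStats(m)
W=onz(ray(im,[250,180],st),182)
c=[i for i in range(1,k) if s[i,4]>80]
for i in c: print('orange',s[i],cen[i])
u=np.array(ph[0]['uv']) if ph else None
i=min(c,key=lambda i:np.hypot(*(cen[i]-u))); M=(lab==i).astype(float)
def sil(x,y):
    a=np.linspace(0,2*np.pi,40)
    P=np.array([[x+12*np.cos(q),y+12*np.sin(q),z] for z in (193,238) for q in a])
    h=cv2.convexHull(np.round(proj(im,P,st)*16).astype(np.int32));I=np.zeros(M.shape,np.uint8);cv2.fillConvexPoly(I,h,255,cv2.LINE_AA,4);return I/255.
p0=onz(ray(im,cen[i],st),218)[:2]
r=minimize(lambda p:((sil(*p)-M)**2).sum(),p0,method='Nelder-Mead',options=dict(initial_simplex=[p0+[-4,-3],p0+[5,0],p0+[0,5]]))
H=r.x;print('handle xy',H.round(2),r.fun,M.sum())
co=models.cut_out('wrist','wheel')
m=co[0]['pixels'];print('wheel cut',co[0]['score'],m.sum())
g=cv2.GaussianBlur(m.astype(np.float32),(0,0),1)
a=np.linspace(0,2*np.pi,360,endpoint=False)
def cost(p):
    v=0
    for rr in (64,67,70,73,76):
        P=np.c_[p[0]+rr*np.cos(a),p[1]+rr*np.sin(a),np.full(360,184)]
        u=proj(im,P,st).astype(np.float32)
        v-=cv2.remap(g,u[:,:1],u[:,1:],cv2.INTER_LINEAR)[u[:,1]<228].mean()
    return v
b=min(((cost((x,y)),x,y) for x in np.arange(530,556,2.) for y in np.arange(-108,-84,2.)))
r=minimize(cost,b[1:],method='Nelder-Mead');A=r.x;print('axis fit',A.round(2),r.fun)
d=H-A;print('r',np.hypot(*d),'ang',np.degrees(np.arctan2(d[1],d[0])))
o=col.copy();o=cv2.resize(o,None,fx=3,fy=3)
for rr in(63,77): cv2.polylines(o,[np.round(proj(im,np.c_[A[0]+rr*np.cos(a),A[1]+rr*np.sin(a),np.full(360,182)],st)*3+1).astype(np.int32)],True,(0,255,0),1)
e=cv2.resize(sil(*H),None,fx=3,fy=3)>.5
cs,_=cv2.findContours(e.astype(np.uint8),0,1);cv2.drawContours(o,cs,-1,(255,255,0),1)
cv2.imwrite(f'pics/fit{n}.png',o[240:780,360:1110])
E
python3 fit.py 3
```

```text
5.15 [519.68 -92.45 400.6 ] [1.7999e+02 4.0000e-02 8.9990e+01]
[188.5 207.8] 0.87 [ 566.2 -163.1  218. ]
[254.4 176. ] 0.83 [542.1 -95.6 182. ]Traceback (most recent call last):
  File "fit.py", line 17, in <module>
    i=min(c,key=lambda i:np.hypot(*(cen[i]-u))); M=(lab==i).astype(float)
ValueError: min() iterable argument is empty
```

```bash
python3 - <<'E'
import cv2
i=cv2.imread('pics/wf3.png');h=cv2.cvtColor(i,cv2.COLOR_BGR2HSV)
for r in range(196,226,4): print([tuple(int(v) for v in h[r,c]) for c in range(172,206,5)])
E
sed -i 's/hsv\[...,1\]>170/hsv[...,1]>140/;s/>80\]/>60]/' fit.py
```

```text
[(19, 18, 156), (21, 16, 158), (23, 15, 156), (10, 130, 124), (10, 162, 126), (10, 153, 127), (15, 14, 113)]
[(21, 16, 157), (19, 14, 151), (9, 112, 132), (10, 154, 131), (9, 153, 130), (10, 155, 125), (9, 50, 118)]
[(23, 15, 156), (21, 16, 156), (10, 154, 136), (10, 152, 139), (10, 152, 131), (10, 152, 126), (10, 70, 132)]
[(18, 16, 159), (9, 130, 143), (10, 165, 170), (9, 163, 169), (9, 159, 148), (10, 147, 127), (11, 45, 164)]
[(20, 15, 158), (10, 170, 202), (12, 163, 241), (12, 162, 240), (10, 166, 183), (9, 151, 132), (120, 3, 82)]
[(23, 13, 160), (11, 169, 237), (12, 165, 240), (12, 164, 240), (11, 165, 236), (10, 152, 138), (162, 20, 64)]
[(16, 18, 157), (10, 166, 230), (11, 166, 240), (11, 164, 240), (11, 166, 236), (13, 41, 151), (21, 18, 141)]
[(21, 16, 157), (30, 10, 153), (10, 168, 235), (11, 171, 240), (10, 103, 163), (23, 13, 155), (22, 19, 150)]
```

```bash
sed -i 's/>140)/>90)/' fit.py; python3 fit.py 4
```

```text
5.3 [519.98 -92.43 400.58] [1.7998e+02 3.0000e-02 8.9990e+01]
[191.4 209.1] 0.67 [ 567.9 -160.1  218. ]
[253.3 176.1] 0.78 [542.6 -96.7 182. ]
orange [ 372   27   43   92 2582] [393.38845856  72.10224632]
orange [175 194  27  32 649] [188.52850539 209.75038521]
orange [452 340  55  24 640] [482.8078125 347.9375   ]
orange [357 343  21  14 130] [369.25384615 348.8       ]
handle xy [ 568.17 -161.95] 201.46983467896965 649.0
wheel cut 0.63 7307
axis fit [542.29 -99.  ] -4.48805046081543
r 68.05728454015501 ang -67.64513346155708
```

View pics/fit4.png

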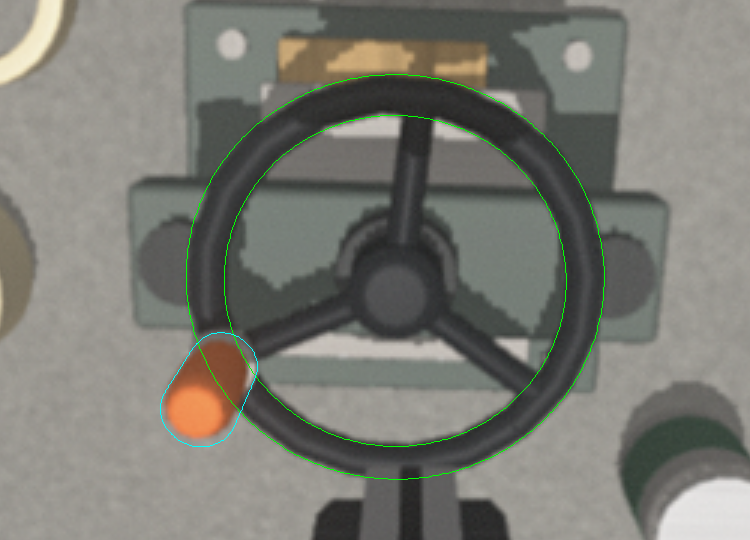

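```bash
cat > plan.py <<'E'
from h import *
A=(542,-98)
def pose(phi,z=216): return [A[0]+70*np.cos(np.radians(phi)),A[1]+70*np.sin(np.radians(phi)),z,140+(phi+26)*0.765]
E
python3 - <<'E'
from plan import *
c=[520,-92.2,400,90]
p=pose(-26,330);q=pose(-26,216)
print(p,rows(c,[p,q]))
E
```

```text
[np.float64(604.9155832409417), np.float64(-128.6859802752354), 330, 140.0] [[-0.0365, 0.0849, 0.07, 0, 0, -0.873], [-0.0365, 0.0849, 0.184, 0, 0, -0.873]]
```

Call:
move_arm(moves=[[[-0.01, 0.02, 0, 0, 0, -0.17], [-0.02, 0.045, 0, 0, 0, -0.34], [-0.03, 0.07, 0.02, 0, 0, -0.51], [-0.0365, 0.085, 0.05, 0, 0, -0.68], [-0.0365, 0.085, 0.08, 0, 0, -0.83], [-0.0365, 0.085, 0.1, 0, 0, -0.873], [-0.0365, 0.085, 0.1, 0, 0, -0.873]]])

```text
clock: 6.38
eef_pos: [604.4, -129.0, 299.0]
tool_rot: [-3.14, -0.002, 2.442]
force: [-0.1, -0.6, 0.6]
width: -0.3
```

```bash
python3 look.py 5; python3 - <<'E'
import cv2,numpy as np
a=cv2.imread('pics/scene5.png')[150:290,120:290];b=cv2.imread('pics/side5.png')[150:370,180:380]
cv2.imwrite('pics/c5.png',np.hstack([cv2.resize(a,(400,330)),cv2.resize(b,(300,330))]))
E
```

```text
6.375 [ 604.42 -129.02  299.03] [-1.7992e+02 -1.3000e-01  1.3994e+02] [-0.11 -0.6   0.63] -0.27319524474795587 [ 0.649  0.636 -0.846  1.505  0.491  1.226  2.174]
wrist handle [268.7 125.9] 0.83 [ 566.9 -162.1  218. ]
wrist wheel_axis [342.9 161. ] 0.82 [541.2 -99.4 182. ]
scene handle [188.2 224.5] 0.91 [ 575.5 -165.6  218. ]
scene wheel_axis [204.1 211.1] 0.7 [546.4 -92.1 182. ]
side handle [308.1 263.8] 0.59 [ 571.1 -160.3  218. ]
side wheel_axis [273.1 254.4] 0.62 [539.  -94.7 182. ]
(array([ 570.21914766, -161.44634408,  214.50018907]), [np.float64(3.1777619604971235), np.float64(3.0343352187542836), np.float64(3.3094044877308564)])
(array([541.46199856, -92.47985411, 176.14737733]), [np.float64(4.74741401035311), np.float64(3.367880725603135), np.float64(1.7203076202032355)])
```

View pics/c5.png

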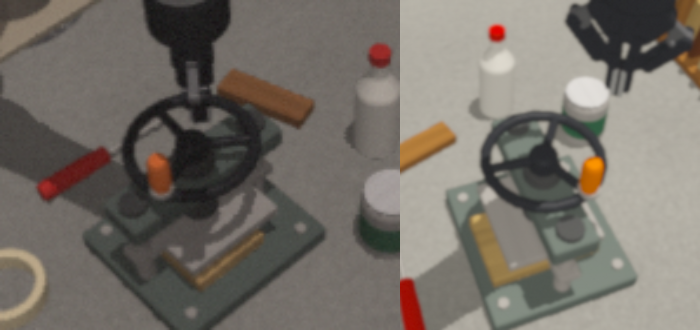

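Call:
move_arm(moves=[[[0, 0, 0.02, 0, 0, 0], [0, 0, 0.04, 0, 0, 0], [0, 0, 0.06, 0, 0, 0], [0, 0, 0.08, 0, 0, 0], [0, 0, 0.08, 0, 0, 0]]])

```text
clock: 7.45
eef_pos: [604.3, -129.0, 219.1]
tool_rot: [-3.14, -0.002, 2.444]
force: [0.7, 0.4, 0.1]
width: 0.0
```

```bash
python3 - <<'E'
from plan import *
import json
c=[605,-128.7,220,140.02]
print(json.dumps(rows(c,[pose(-26-5*i,220) for i in range(1,21)])))
im=get_image('side');cv2.imwrite('pics/s6.png',cv2.resize(im['color'][150:350,180:380],(600,600)))
E
```

```text
[[-0.0011, -0.006, -0.0, 0, 0, 0.067], [-0.0018, -0.0121, -0.0, 0, 0, 0.134], [-0.002, -0.0182, -0.0, 0, 0, 0.201], [-0.0016, -0.0243, -0.0, 0, 0, 0.267], [-0.0007, -0.0303, -0.0, 0, 0, 0.334], [0.0007, -0.0363, -0.0, 0, 0, 0.401], [0.0027, -0.0421, -0.0, 0, 0, 0.468], [0.0051, -0.0477, -0.0, 0, 0, 0.534], [0.008, -0.053, -0.0, 0, 0, 0.601], [0.0114, -0.0581, -0.0, 0, 0, 0.668], [0.0152, -0.0629, -0.0, 0, 0, 0.735], [0.0194, -0.0673, -0.0, 0, 0, 0.801], [0.024, -0.0714, -0.0, 0, 0, 0.868], [0.0289, -0.075, -0.0, 0, 0, 0.935], [0.0341, -0.0782, -0.0, 0, 0, 1.002], [0.0396, -0.0809, -0.0, 0, 0, 1.068], [0.0452, -0.0831, -0.0, 0, 0, 1.135], [0.0511, -0.0849, -0.0, 0, 0, 1.202], [0.0571, -0.0861, -0.0, 0, 0, 1.269], [0.0631, -0.0868, -0.0, 0, 0, 1.336]]
```

View pics/s6.png

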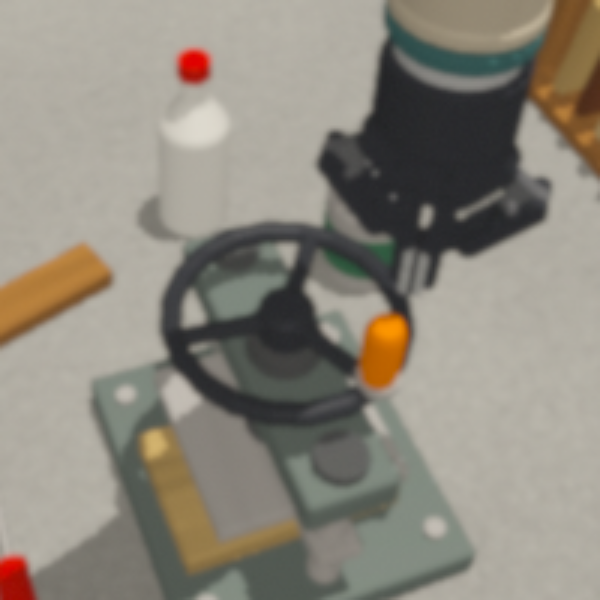

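Call:
move_arm(moves=[[[-0.001, -0.006, 0, 0, 0, 0.067], [-0.002, -0.012, 0, 0, 0, 0.134], [-0.002, -0.018, 0, 0, 0, 0.2], [-0.0016, -0.0243, 0, 0, 0, 0.267], [-0.0007, -0.0303, 0, 0, 0, 0.334], [0.0007, -0.0363, 0, 0, 0, 0.4], [0.0027, -0.0421, 0, 0, 0, 0.468], [0.0051, -0.0477, 0, 0, 0, 0.534], [0.008, -0.053, 0, 0, 0, 0.6], [0.0114, -0.0581, 0, 0, 0, 0.668]]])

```text
clock: 8.75
eef_pos: [561.4, -165.4, 222.0]
tool_rot: [3.136, 0.001, 1.774]
force: [3.5, 1.0, -1.7]
width: -0.0
```

```bash
python3 look.py 7; python3 - <<'E'
from plan import *
import json
c=pose(-76,220)
print(json.dumps(rows(c,[pose(-76-6*i,220) for i in range(1,21)])))
im=get_image('side');cv2.imwrite('pics/s7.png',cv2.resize(im['color'][150:350,180:380],(600,600)))
E
```

```text
8.75 [ 561.36 -165.4   222.02] [1.7969e+02 4.0000e-02 1.0166e+02] [ 3.54  0.97 -1.67] -0.04712961617073051 [ 0.642  0.611 -0.643  1.708  0.431  0.963  1.611]
wrist handle [260.6 202.1] 0.7 [ 538.3 -168.9  218. ]
wrist wheel_axis [263.5 202.4] 0.74 [ 550.8 -164.2  182. ]
scene handle [180.3 215.4] 0.67 [ 539.6 -160.6  218. ]
scene wheel_axis [199.7 209.8] 0.56 [534.9 -97.1 182. ]
side handle [291.1 273.8] 0.69 [ 535.7 -168.2  218. ]
side wheel_axis [273.4 254.6] 0.92 [539.3 -95.3 182. ]
(array([ 538.44618748, -165.14190313,  216.27596082]), [np.float64(3.598823373209264), np.float64(5.021595082040993), np.float64(2.305525085136533)])
(array([ 541.21374817, -133.05162475,  212.77427763]), [np.float64(33.83252916707959), np.float64(25.65903336367073), np.float64(20.296911414641933)])
[[0.0001, -0.0073, -0.0, 0, 0, 0.08], [0.001, -0.0146, -0.0, 0, 0, 0.16], [0.0026, -0.0217, -0.0, 0, 0, 0.24], [0.0049, -0.0287, -0.0, 0, 0, 0.32], [0.008, -0.0353, -0.0, 0, 0, 0.401], [0.0117, -0.0416, -0.0, 0, 0, 0.481], [0.0161, -0.0475, -0.0, 0, 0, 0.561], [0.0211, -0.0529, -0.0, 0, 0, 0.641], [0.0266, -0.0577, -0.0, 0, 0, 0.721], [0.0326, -0.0619, -0.0, 0, 0, 0.801], [0.039, -0.0655, -0.0, 0, 0, 0.881], [0.0457, -0.0684, -0.0, 0, 0, 0.961], [0.0527, -0.0706, -0.0, 0, 0, 1.041], [0.0599, -0.072, -0.0, 0, 0, 1.122], [0.0672, -0.0727, -0.0, 0, 0, 1.202], [0.0745, -0.0726, -0.0, 0, 0, 1.282], [0.0818, -0.0717, -0.0, 0, 0, 1.362], [0.0889, -0.0701, -0.0, 0, 0, 1.442], [0.0959, -0.0678, -0.0, 0, 0, 1.522], [0.1025, -0.0647, -0.0, 0, 0, 1.602]]
```

View pics/s7.png

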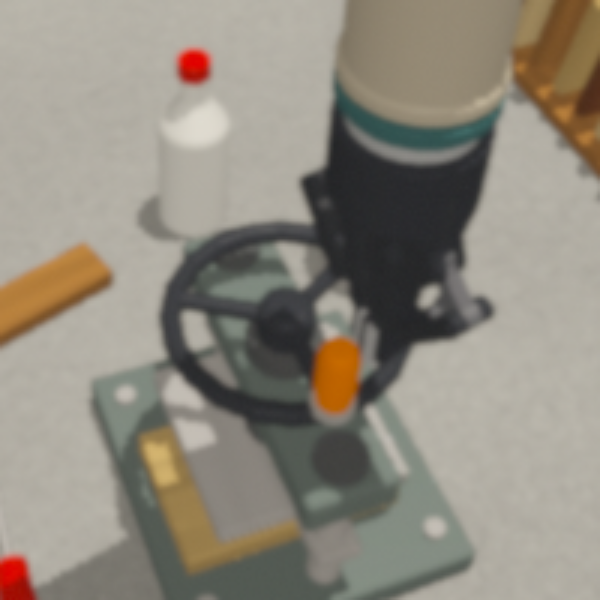

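Call:
move_arm(moves=[[[0.0001, -0.0073, 0, 0, 0, 0.08], [0.001, -0.0146, 0, 0, 0, 0.16], [0.0026, -0.0217, 0, 0, 0, 0.24], [0.0049, -0.0287, 0, 0, 0, 0.32], [0.008, -0.0353, 0, 0, 0, 0.4], [0.0117, -0.0416, 0, 0, 0, 0.48], [0.016, -0.0475, 0, 0, 0, 0.56], [0.021, -0.053, 0, 0, 0, 0.64], [0.0266, -0.0577, 0, 0, 0, 0.72], [0.0326, -0.062, 0, 0, 0, 0.8], [0.039, -0.0655, 0, 0, 0, 0.88], [0.0457, -0.0684, 0, 0, 0, 0.96], [0.0527, -0.0706, 0, 0, 0, 1.04], [0.06, -0.072, 0, 0, 0, 1.12], [0.0672, -0.0727, 0, 0, 0, 1.2], [0.0745, -0.0726, 0, 0, 0, 1.28], [0.0818, -0.0717, 0, 0, 0, 1.36], [0.089, -0.07, 0, 0, 0, 1.44], [0.096, -0.0678, 0, 0, 0, 1.52], [0.1025, -0.0647, 0, 0, 0, 1.6]]])

```text
clock: 11.75
eef_pos: [474.4, -80.4, 220.2]
tool_rot: [3.14, 0.002, 0.172]
force: [0.7, -4.0, 2.0]
width: 0.2
```

```bash
python3 look.py 8; python3 - <<'E'
from plan import *
import json
c=pose(-196,220)
print(json.dumps(rows(c,[pose(-196-6*i,220) for i in range(1,21)])))
im=get_image('side');cv2.imwrite('pics/s8.png',cv2.resize(im['color'][150:350,180:380],(600,600)))
E
```

```text
11.75 [474.37 -80.42 220.25] [1.799e+02 1.000e-01 9.860e+00] [ 0.73 -4.04  2.01] 0.15618018420001306 [ 0.275  0.412 -0.23   1.983  0.136  0.762  0.137]
wrist handle [285.1 207. ] 0.87 [484.  -57.1 218. ]
wrist wheel_axis [360.  264.9] 0.65 [541.8 -98.9 182. ]
scene handle [200.3 181.4] 0.86 [487.7 -49.2 218. ]
scene wheel_axis [201.4 207.8] 0.96 [532.9 -89.5 182. ]
side handle [237.2 235.2] 0.71 [483.9 -57.9 218. ]
side wheel_axis [273.3 257. ] 0.58 [ 536.8 -100.3  182. ]
(array([485.51143403, -54.07205518, 217.31304385]), [np.float64(3.472254443867123), np.float64(5.39414980496326), np.float64(2.6033747733152004)])
(array([537.91286779, -96.57691312, 185.67092482]), [np.float64(2.0380948296883283), np.float64(4.714004170910702), np.float64(5.3083526234421585)])
[[0.0035, -0.0064, -0.0, 0, 0, 0.08], [0.0077, -0.0124, -0.0, 0, 0, 0.16], [0.0125, -0.018, -0.0, 0, 0, 0.24], [0.0179, -0.023, -0.0, 0, 0, 0.32], [0.0237, -0.0274, -0.0, 0, 0, 0.401], [0.03, -0.0311, -0.0, 0, 0, 0.481], [0.0367, -0.0342, -0.0, 0, 0, 0.561], [0.0436, -0.0366, -0.0, 0, 0, 0.641], [0.0507, -0.0383, -0.0, 0, 0, 0.721], [0.058, -0.0392, -0.0, 0, 0, 0.801], [0.0653, -0.0393, -0.0, 0, 0, 0.881], [0.0726, -0.0387, -0.0, 0, 0, 0.961], [0.0798, -0.0373, -0.0, 0, 0, 1.041], [0.0868, -0.0352, -0.0, 0, 0, 1.122], [0.0936, -0.0323, -0.0, 0, 0, 1.202], [0.1, -0.0288, -0.0, 0, 0, 1.282], [0.106, -0.0246, -0.0, 0, 0, 1.362], [0.1115, -0.0198, -0.0, 0, 0, 1.442], [0.1165, -0.0144, -0.0, 0, 0, 1.522], [0.1209, -0.0086, -0.0, 0, 0, 1.602]]
```

View pics/s8.png

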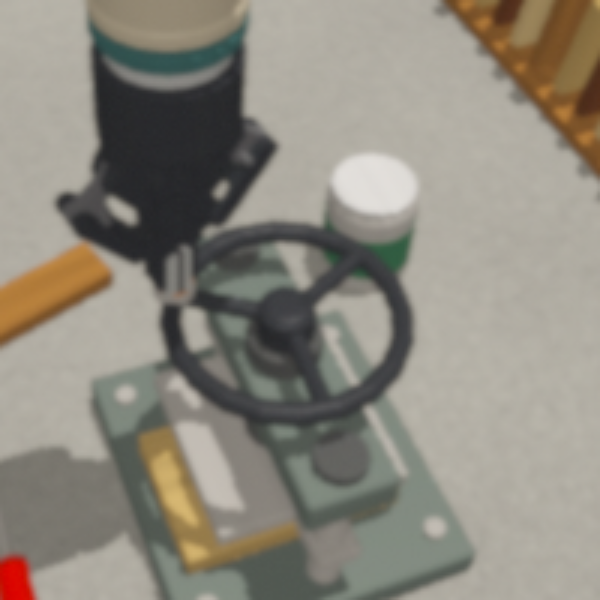

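Call:
move_arm(moves=[[[0.0035, -0.0064, 0, 0, 0, 0.08], [0.0077, -0.0124, 0, 0, 0, 0.16], [0.0125, -0.018, 0, 0, 0, 0.24], [0.018, -0.023, 0, 0, 0, 0.32], [0.0237, -0.0274, 0, 0, 0, 0.4], [0.03, -0.0311, 0, 0, 0, 0.48], [0.0367, -0.0342, 0, 0, 0, 0.56], [0.0436, -0.0366, 0, 0, 0, 0.64], [0.0507, -0.0383, 0, 0, 0, 0.72], [0.058, -0.0392, 0, 0, 0, 0.8], [0.0653, -0.0393, 0, 0, 0, 0.88], [0.0726, -0.0387, 0, 0, 0, 0.96], [0.08, -0.0373, 0, 0, 0, 1.04], [0.087, -0.0352, 0, 0, 0, 1.12], [0.0936, -0.0323, 0, 0, 0, 1.2], [0.1, -0.0288, 0, 0, 0, 1.28], [0.106, -0.0246, 0, 0, 0, 1.36], [0.1115, -0.02, 0, 0, 0, 1.44], [0.1165, -0.0144, 0, 0, 0, 1.52], [0.121, -0.0086, 0, 0, 0, 1.6]]])

```text
clock: 14.75
eef_pos: [590.9, -48.4, 219.7]
tool_rot: [3.137, 0.002, -1.426]
force: [-4.0, 1.9, 1.7]
width: 0.1
```

```bash
python3 look.py 9; python3 - <<'E'
from plan import *
import json
c=pose(-316,220);print(c)
print(json.dumps(rows(c,[pose(-316-5.5*i,220) for i in range(1,14)])))
im=get_image('side');cv2.imwrite('pics/s9.png',cv2.resize(im['color'][150:350,180:380],(600,600)))
E
```

```text
14.75 [590.86 -48.36 219.65] [ 1.7976e+02  1.3000e-01 -8.1710e+01] [-3.97  1.92  1.67] 0.11284247304368683 [-0.098  0.568  0.21   1.696 -0.146  0.897 -1.255]
wrist handle [309.9 225.9] 0.6 [607.6 -71.5 218. ]
wrist wheel_axis [323.9 305.2] 0.67 [540.6 -99.2 182. ]
scene handle [227.6 208.5] 0.97 [607.2 -64.1 218. ]
scene wheel_axis [202.5 209.5] 0.98 [539.3 -91.3 182. ]
side handle [303.9 221.7] 0.96 [609.3 -71.6 218. ]
side wheel_axis [277.4 252.8] 0.66 [547.7 -94.2 182. ]
(array([609.22524809, -69.72768579, 220.43825556]), [np.float64(1.2531339540988118), np.float64(3.7326818033651303), np.float64(2.977081638627531)])
(array([545.18236299, -96.87294009, 188.77558251]), [np.float64(0.13375122557564836), np.float64(1.8945109505990343), np.float64(1.806744051702857)])
[np.float64(592.3537860237055), np.float64(-49.37391406787017), 220, -81.85]
[[0.0056, -0.0037, -0.0, 0, 0, 0.073], [0.0116, -0.0068, -0.0, 0, 0, 0.147], [0.0178, -0.0093, -0.0, 0, 0, 0.22], [0.0242, -0.0112, -0.0, 0, 0, 0.294], [0.0308, -0.0125, -0.0, 0, 0, 0.367], [0.0375, -0.0132, -0.0, 0, 0, 0.441], [0.0442, -0.0132, -0.0, 0, 0, 0.514], [0.0509, -0.0126, -0.0, 0, 0, 0.587], [0.0575, -0.0113, -0.0, 0, 0, 0.661], [0.064, -0.0094, -0.0, 0, 0, 0.734], [0.0702, -0.0069, -0.0, 0, 0, 0.808], [0.0762, -0.0038, -0.0, 0, 0, 0.881], [0.0818, -0.0001, -0.0, 0, 0, 0.955]]
```

View pics/s9.png

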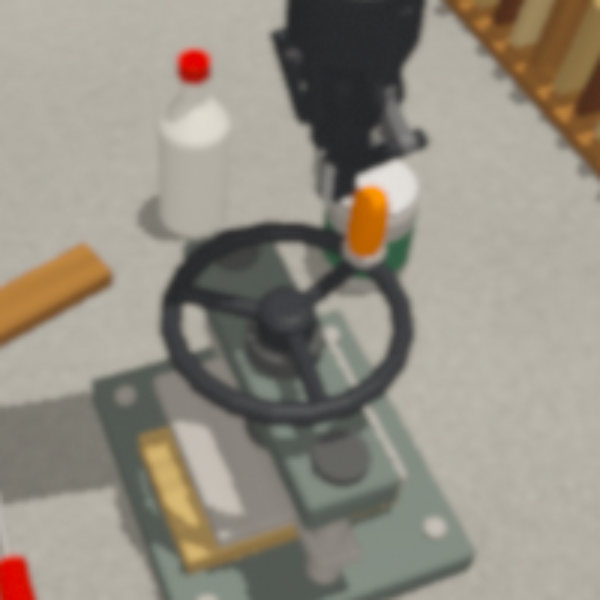

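Call:
move_arm(moves=[[[0.0056, -0.0037, 0, 0, 0, 0.073], [0.0116, -0.0068, 0, 0, 0, 0.147], [0.0178, -0.0093, 0, 0, 0, 0.22], [0.0242, -0.0112, 0, 0, 0, 0.294], [0.0308, -0.0125, 0, 0, 0, 0.367], [0.0375, -0.0132, 0, 0, 0, 0.44], [0.0442, -0.0132, 0, 0, 0, 0.514], [0.051, -0.0126, 0, 0, 0, 0.587], [0.0575, -0.0113, 0, 0, 0, 0.66], [0.064, -0.0094, 0, 0, 0, 0.734], [0.07, -0.007, 0, 0, 0, 0.808], [0.0762, -0.0038, 0, 0, 0, 0.88], [0.0818, 0, 0, 0, 0, 0.955], [0.0818, 0, 0, 0, 0, 0.955]]])

```text
clock: 17.0
eef_pos: [604.8, -130.0, 220.5]
tool_rot: [-3.141, 0.001, -2.378]
force: [-0.9, 0.6, -0.4]
width: -0.2
```

```bash
python3 look.py 10; python3 - <<'E'
import cv2,numpy as np
a=cv2.imread('pics/scene10.png')[150:270,130:280];b=cv2.imread('pics/scene1.png')[150:270,130:280]
c=cv2.imread('pics/side10.png')[200:320,200:350];d=cv2.imread('pics/side1.png')[200:320,200:350]
cv2.imwrite('pics/c10.png',cv2.resize(np.vstack([np.hstack([b,a]),np.hstack([d,c])]),(750,600)))
E
```

```text
17.0 [ 604.85 -129.96  220.52] [-1.7997e+02  3.0000e-02 -1.3626e+02] [-0.94  0.6  -0.42] -0.1797560425770261 [-0.119  0.636  0.475  1.632 -0.339  0.956 -1.904]
scene handle [201.1 224. ] 0.8 [ 596.9 -142.8  218. ]
scene wheel_axis [200.1 211.1] 0.6 [538.9 -99.3 182. ]
side handle [317.8 254.1] 0.82 [ 596.2 -148.   218. ]
side wheel_axis [275.2 253.8] 0.73 [543.1 -94.8 182. ]
(array([ 597.10410824, -144.64727924,  216.81749355]), [np.float64(2.190909925436299), np.float64(2.19090992543631)])
(array([541.25377401, -99.86524742, 186.462474  ]), [np.float64(1.4940697011168889), np.float64(1.494069701116944)])
```

View pics/c10.png

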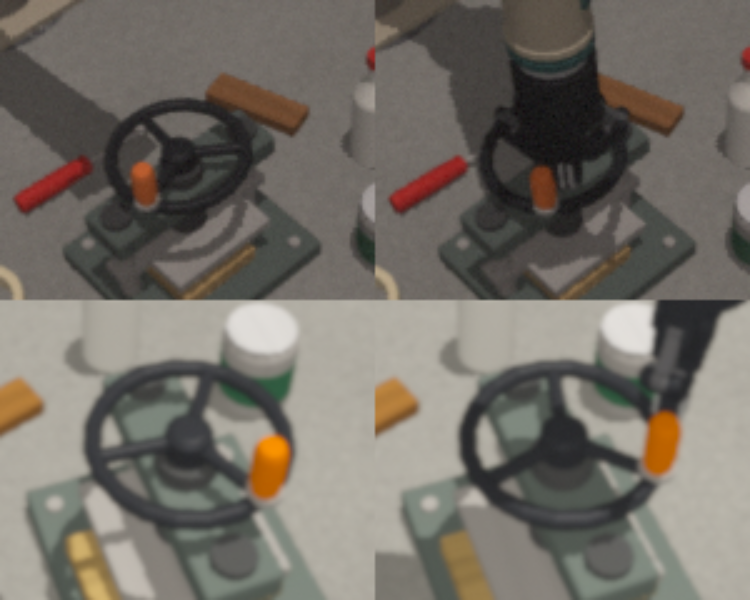

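View pics/wrist10.png

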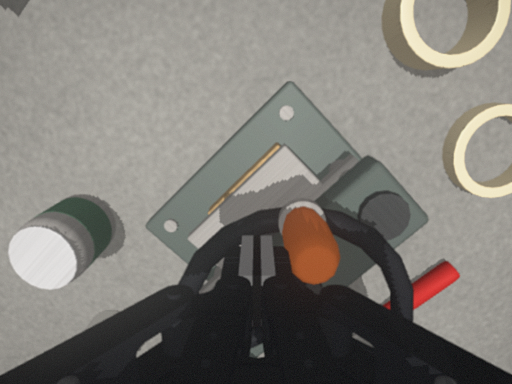

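```bash
python3 - <<'E'
from plan import *
import json
c=pose(-387.5,220);print(c)
P=[pose(f,220)[:3]+[c[3]] for f in (-391.5,-395.5,-399.5,-403.5,-403.5,-398,-392,-386)]
P+=[P[-1][:2]+[z]+[c[3]] for z in (245,280,320,360)]
print(json.dumps(rows(c,P)))
d=P[-1];e=[520,-92.2,400,90-360]
print(d,rows(d,[e]))
E
```

```text
[np.float64(604.0907583224755), np.float64(-130.32240292645238), 220, -136.5475]
[[0.0047, -0.0014, -0.0, 0, 0, -0.0], [0.0094, -0.0025, -0.0, 0, 0, -0.0], [0.0143, -0.0033, -0.0, 0, 0, -0.0], [0.0191, -0.0037, -0.0, 0, 0, -0.0], [0.0191, -0.0037, -0.0, 0, 0, -0.0], [0.0124, -0.0031, -0.0, 0, 0, -0.0], [0.0053, -0.0016, -0.0, 0, 0, -0.0], [-0.0017, 0.0006, 0.0, 0, 0, -0.0], [-0.0017, 0.0006, -0.025, 0, 0, -0.0], [-0.0017, 0.0006, -0.06, 0, 0, -0.0], [-0.0017, 0.0006, -0.1, 0, 0, -0.0], [-0.0017, 0.0006, -0.14, 0, 0, -0.0]]
[np.float64(604.9155832409417), np.float64(-128.6859802752354), 360, -136.5475] [[0.0366, 0.0849, -0.04, 0, 0, 2.329]]
```

Call:
move_arm(moves=[[[0.0047, -0.0014, 0, 0, 0, 0], [0.0094, -0.0025, 0, 0, 0, 0], [0.0143, -0.0033, 0, 0, 0, 0], [0.019, -0.0037, 0, 0, 0, 0], [0.019, -0.0037, 0, 0, 0, 0], [0.0124, -0.0031, 0, 0, 0, 0], [0.0053, -0.0016, 0, 0, 0, 0], [-0.0017, 0.0006, 0, 0, 0, 0], [-0.0017, 0.0006, -0.025, 0, 0, 0], [-0.0017, 0.0006, -0.06, 0, 0, 0], [-0.0017, 0.0006, -0.1, 0, 0, 0], [-0.0017, 0.0006, -0.14, 0, 0, -0.15], [-0.0017, 0.0006, -0.18, 0, 0, -0.3], [-0.0017, 0.0006, -0.18, 0, 0, -0.46], [-0.0017, 0.0006, -0.18, 0, 0, -0.63], [-0.0017, 0.0006, -0.18, 0, 0, -0.8], [-0.0017, 0.0006, -0.18, 0, 0, -0.97], [-0.0017, 0.0006, -0.18, 0, 0, -1.14], [-0.0017, 0.0006, -0.18, 0, 0, -1.3], [-0.0017, 0.0006, -0.18, 0, 0, -1.454]]])

```text
clock: 19.95
eef_pos: [605.5, -128.2, 400.2]
tool_rot: [3.141, -0.0, -0.92]
force: [0.2, 0.5, -0.2]
width: -0.1
```

```bash
python3 - <<'E'
from plan import *
c=pose(-387.5,220)
d=back(c,[-.0017,.0006,-.18,0,0,-1.454]);print(d,ctrl.read_state()['eef_pos'],ctrl.read_state()['tool_rot'])
print(rows(d,[[520,-92.2,400,90]]))
E
```

```text
[np.float64(604.91), np.float64(-128.72), np.float64(400.0), np.float64(-53.239)] [ 605.49943489 -128.18029057  400.20806706] [ 3.14127208e+00 -1.03880832e-04 -9.19651581e-01]
[[-0.0801, 0.0462, 0.0, 0, 0, -2.5]]
```

Call:
move_arm(moves=[[[-0.02, 0.01, 0, 0, 0, -0.17], [-0.04, 0.02, 0, 0, 0, -0.34], [-0.06, 0.035, 0, 0, 0, -0.51], [-0.08, 0.046, 0, 0, 0, -0.68], [-0.08, 0.046, 0, 0, 0, -0.85], [-0.08, 0.046, 0, 0, 0, -1.02], [-0.08, 0.046, 0, 0, 0, -1.19], [-0.08, 0.046, 0, 0, 0, -1.36], [-0.08, 0.046, 0, 0, 0, -1.53], [-0.08, 0.046, 0, 0, 0, -1.7], [-0.08, 0.046, 0, 0, 0, -1.87], [-0.08, 0.046, 0, 0, 0, -2.04], [-0.08, 0.046, 0, 0, 0, -2.21], [-0.08, 0.046, 0, 0, 0, -2.38], [-0.08, 0.046, 0, 0, 0, -2.5], [-0.08, 0.046, 0, 0, 0, -2.5], [-0.08, 0.046, 0, 0, 0, -2.5]]])

```text
clock: 22.08
eef_pos: [520.5, -92.2, 400.3]
tool_rot: [-3.142, 0.0, 1.573]
force: [0.4, -0.3, -0.7]
width: -0.0
```

```bash
python3 fit.py 11; cat > cmp.py <<'E'
# wheel angle difference between two pictures of the reference pose: rotate picture 0's wheel about its axis to match
from h import *
import sys
from scipy.optimize import minimize
I0=cv2.imread('pics/wf4.png');I1=cv2.imread(sys.argv[1])
g0=[cv2.GaussianBlur(cv2.cvtColor(i,cv2.COLOR_BGR2GRAY).astype(np.float32),(0,0),1) for i in (I0,I1)]
import pickle
E
true
```

```text
22.075 [520.52 -92.25 400.28] [-1.800e+02  1.000e-02  9.012e+01]
[253.5 174.2] 0.98 [540.8 -96.2 182. ]
orange [ 372   27   43   92 2583] [393.40921409  72.1773132 ]
orange [176 196  28  33 655] [189.90076336 212.53740458]
orange [454 340  52  23 617] [482.8719611  348.21555916]
orange [358 344  20  13 130] [369.25384615 348.86923077]Traceback (most recent call last):
  File "fit.py", line 17, in <module>
    i=min(c,key=lambda i:np.hypot(*(cen[i]-u))); M=(lab==i).astype(float)
  File "fit.py", line 17, in <lambda>
    i=min(c,key=lambda i:np.hypot(*(cen[i]-u))); M=(lab==i).astype(float)
                                    ~~~~~~^~
TypeError: unsupported operand type(s) for -: 'float' and 'NoneType'
```

```bash
sed -i "s/if ph else None/if ph else np.array([189.,211.])/" fit.py; python3 fit.py 12; python3 - <<'E'
import cv2,numpy as np
a=cv2.imread('pics/wf4.png')[90:250,160:340];b=cv2.imread('pics/wf12.png')[90:250,160:340]
cv2.imwrite('pics/c12.png',cv2.resize(np.hstack([a,b]),(800,356),interpolation=cv2.INTER_CUBIC))
# spoke masks: unwrap about hub
E
```

```text
22.225 [520.53 -92.19 400.33] [1.800e+02 1.000e-02 9.019e+01]
[190.4 214.5] 0.66 [ 574.5 -160.9  218. ]
[254.1 176.1] 0.82 [543.  -95.4 182. ]
orange [ 372   27   42   93 2576] [393.40100932  72.27562112]
orange [176 196  28  33 654] [189.79510703 212.51223242]
orange [453 341  53  22 611] [482.48445172 348.22585925]
orange [358 344  20  14 127] [369.36220472 349.01574803]
handle xy [ 569.8  -159.98] 197.08124567474047 654.0
wheel cut 0.68 7686
axis fit [542.2  -98.75] -4.612533092498779
r 67.16054712088275 ang -65.73717461949798
```

View pics/c12.png

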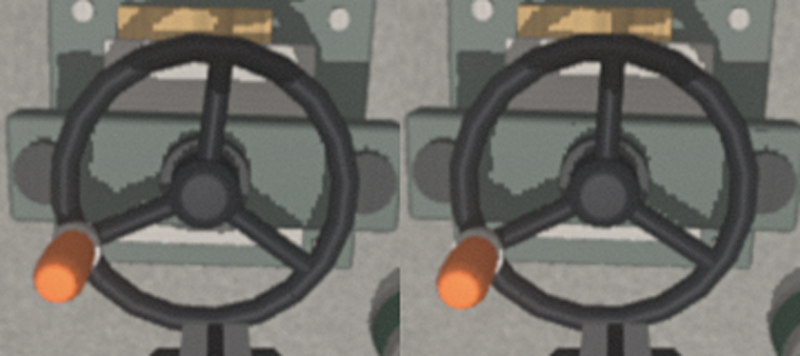

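```bash
cat > cmp.py <<'E'
from h import *
import sys
im=get_image('wrist'); 
st=dict(eef_pos=[520,-92.3,400.4],tool_rot=[np.pi,0,np.radians(90)])
A=(542.2,-98.8)
cv2.imwrite(sys.argv[1],im['color'])
def unw(f):
    g=cv2.cvtColor(cv2.imread(f),cv2.COLOR_BGR2GRAY).astype(np.float32)
    a=np.radians(np.arange(-180,180,.5));rr=np.arange(24,60,1.)
    RR,AA=np.meshgrid(rr,a)
    P=np.c_[(A[0]+RR*np.cos(AA)).ravel(),(A[1]+RR*np.sin(AA)).ravel(),np.full(RR.size,182)]
    u=proj(im,P,st).astype(np.float32)
    return cv2.remap(g,u[:,:1],u[:,1:],cv2.INTER_CUBIC).reshape(RR.shape)
U=[unw(f) for f in ('pics/wf4.png',sys.argv[1])]
cv2.imwrite('pics/unw.png',cv2.resize(np.vstack([x.T for x in U]),(720,360)))
# spokes: darkness templates; dark centroid per radius near each spoke
deg=np.arange(-180,180,.5)
for U0,nm in zip(U,'01'):
    res=[]
    for s in (-67,53,173):
        w=((deg-s+180)%360-180)
        best=[]
        for j in range(U0.shape[1]):
            hw=np.degrees(5/(24+j)) 
            x=U0[:,j]; sc=[]
            cand=np.arange(-14,14.1,.25)
            for c in cand:
                o=np.argsort(w);xi=np.interp(c+np.linspace(-hw,hw,15),w[o],x[o]).mean()
                xo=np.interp(c+np.r_[np.linspace(-2.2*hw,-1.4*hw,6),np.linspace(1.4*hw,2.2*hw,6)],w[o],x[o]).mean()
                sc.append(xo-xi)
            best.append(cand[int(np.argmax(sc))])
        res.append((s+np.median(best),np.std(best)))
    print(nm,np.round(res,2))
for f in('pics/wf4.png',sys.argv[1]):
    h=cv2.cvtColor(cv2.imread(f),cv2.COLOR_BGR2HSV);m=((h[...,0]>3)&(h[...,0]<15)&(h[...,1]>90)).astype(np.uint8)
    k,l,s,c=cv2.connectedComponentsWithStats(m);i=min((i for i in range(1,k) if s[i,4]>300),key=lambda i:np.hypot(*(c[i]-[189,211])))
    p=onz(ray(im,c[i],st),215)[:2];d=p-A;print(c[i],p,np.degrees(np.arctan2(d[1],d[0])))
E
python3 cmp.py pics/wf13.png
```

```text
0 [[-67.75   1.02]
 [ 53.25   0.81]
 [172.25   6.46]]
1 [[-65.12   0.79]
 [ 56.5    0.66]
 [175.75   6.4 ]]
[188.52850539 209.75038521] [ 569.65170696 -163.47546648] -67.00105075620772
[189.74272588 212.5007657 ] [ 572.70704877 -162.39455   ] -64.37242156497737[ WARN:0@1.289] global loadsave.cpp:1063 imwrite_ Unsupported depth image for selected encoder is fallbacked to CV_8U.
```

View pics/unw.png

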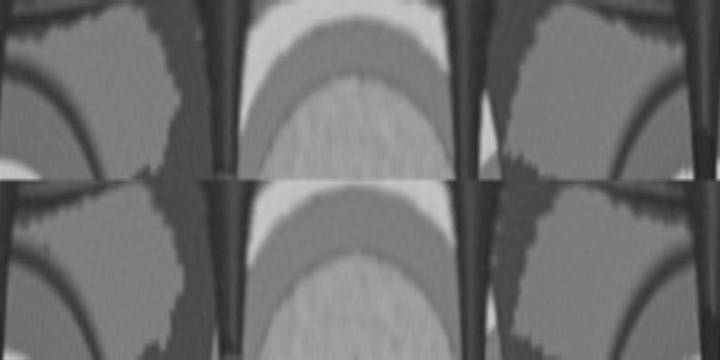

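```bash
python3 - <<'E'
from plan import *
import json
c=[520,-92.2,400,90];Y=43.45
q=lambda f,z:pose(f,z)[:3]+[Y]
d=q(-386,300)
print(json.dumps(rows(c,[d])))
print(json.dumps(rows(d,[q(-386,220)]+[q(f,220) for f in(-391,-396,-401,-404,-405,-406.3,-402,-396,-391,-386)])))
E
```

```text
[[-0.0365, 0.0849, 0.1, 0, 0, 0.812]]
[[0.0, -0.0, 0.08, 0, 0, -0.0], [-0.0058, 0.0019, 0.08, 0, 0, -0.0], [-0.0118, 0.0033, 0.08, 0, 0, -0.0], [-0.0178, 0.0041, 0.08, 0, 0, -0.0], [-0.0215, 0.0044, 0.08, 0, 0, -0.0], [-0.0227, 0.0044, 0.08, 0, 0, -0.0], [-0.0243, 0.0045, 0.08, 0, 0, -0.0], [-0.019, 0.0042, 0.08, 0, 0, -0.0], [-0.0118, 0.0033, 0.08, 0, 0, -0.0], [-0.0058, 0.0019, 0.08, 0, 0, -0.0], [0.0, -0.0, 0.08, 0, 0, -0.0]]
```

Call:
move_arm(moves=[[[-0.01, 0.02, 0, 0, 0, 0.17], [-0.02, 0.045, 0, 0, 0, 0.34], [-0.03, 0.07, 0.02, 0, 0, 0.51], [-0.0365, 0.085, 0.05, 0, 0, 0.68], [-0.0365, 0.085, 0.08, 0, 0, 0.812], [-0.0365, 0.085, 0.1, 0, 0, 0.812], [-0.0365, 0.085, 0.1, 0, 0, 0.812]]])

```text
clock: 23.35
eef_pos: [604.7, -128.2, 298.7]
tool_rot: [-3.139, 0.002, 0.763]
force: [0.1, 0.3, 0.6]
width: -0.2
```

Call:
move_arm(moves=[[[0, 0, 0.03, 0, 0, 0], [0, 0, 0.055, 0, 0, 0], [0, 0, 0.08, 0, 0, 0], [0, 0, 0.08, 0, 0, 0], [-0.006, 0.002, 0.08, 0, 0, 0], [-0.012, 0.0033, 0.08, 0, 0, 0], [-0.0178, 0.0041, 0.08, 0, 0, 0], [-0.0205, 0.0043, 0.08, 0, 0, 0], [-0.022, 0.0044, 0.08, 0, 0, 0], [-0.0235, 0.0045, 0.08, 0, 0, 0], [-0.0243, 0.0045, 0.08, 0, 0, 0], [-0.0243, 0.0045, 0.08, 0, 0, 0]]])

```text
clock: 24.85
eef_pos: [591.7, -147.8, 220.5]
tool_rot: [3.141, -0.001, 0.764]
force: [2.0, 1.8, 1.4]
width: 0.2
```

Call:
move_arm(moves=[[[0.006, 0, 0, 0, 0, 0], [0.012, -0.001, 0, 0, 0, 0], [0.018, -0.003, 0, 0, 0, 0], [0.0243, -0.0045, 0, 0, 0, 0], [0.0243, -0.0045, -0.03, 0, 0, 0], [0.0243, -0.0045, -0.07, 0, 0, 0], [0.0243, -0.0045, -0.11, 0, 0, 0], [0.0243, -0.0045, -0.15, 0, 0, 0], [0.0243, -0.0045, -0.18, 0, 0, 0], [0.0243, -0.0045, -0.18, 0, 0, 0]]])

```text
clock: 26.1
eef_pos: [606.9, -128.3, 403.1]
tool_rot: [3.137, -0.003, 0.763]
force: [0.1, -0.6, 0.0]
width: -0.4
```

```bash
python3 - <<'E'
from plan import *
d=pose(-386,400)[:3]+[43.45]
print(rows(d,[[520,-92.2,400,90]]))
E
```

```text
[[-0.0366, -0.0849, -0.0, 0, 0, -0.812]]
```

Call:
move_arm(moves=[[[-0.01, -0.02, 0, 0, 0, -0.17], [-0.02, -0.045, 0, 0, 0, -0.34], [-0.03, -0.07, 0, 0, 0, -0.51], [-0.0365, -0.085, 0, 0, 0, -0.68], [-0.0365, -0.085, 0, 0, 0, -0.812], [-0.0365, -0.085, 0, 0, 0, -0.812], [-0.0365, -0.085, 0, 0, 0, -0.812], [-0.0365, -0.085, 0, 0, 0, -0.812]]])

```text
clock: 27.1
eef_pos: [520.6, -92.2, 399.9]
tool_rot: [-3.141, -0.0, 1.574]
force: [-0.0, 0.9, 0.1]
width: -0.1
```

```bash
python3 fit.py 14; python3 cmp.py pics/wf15.png 2>/dev/null; python3 look.py 15;  python3 - <<'E'
import cv2,numpy as np
a=cv2.imread('pics/wf4.png')[90:250,160:340];b=cv2.imread('pics/wf15.png')[90:250,160:340]
cv2.imwrite('pics/c15.png',cv2.resize(np.hstack([a,b]),(800,356),interpolation=cv2.INTER_CUBIC))
E
```

```text
27.1 [520.57 -92.22 399.94] [-1.7997e+02 -1.0000e-02  9.0170e+01]
[187.9 208.3] 0.94 [ 567.4 -163.   218. ]
[251.6 175.5] 0.7 [542.1 -98.2 182. ]
orange [ 372   27   42   93 2575] [393.44815534  72.4       ]
orange [175 195  28  33 651] [189.05069124 211.51459293]
orange [453 341  53  22 605] [482.80661157 348.4446281 ]
orange [359 344  19  14 115] [369.67826087 349.35652174]
handle xy [ 570.13 -160.4 ] 202.62208381391773 651.0
wheel cut 0.82 7670
axis fit [542.26 -98.72] -4.603559494018555
r 67.68541059342365 ang -65.67937279523994
0 [[-67.75   1.02]
 [ 53.25   0.81]
 [172.25   6.46]]
1 [[-66.38   1.04]
 [ 55.25   0.69]
 [174.75   5.95]]
[188.52850539 209.75038521] [ 569.65175474 -163.47538919] -67.00099025916377
[189.09954058 211.24196018] [ 571.30686388 -162.98109591] -65.60516240870125
27.35 [520.57 -92.16 400.27] [-180.     -0.     90.23] [-0.02 -0.94 -0.86] 0.036824938791209134 [ 0.354  0.313 -0.323  1.584  0.103  1.261  1.589]
wrist wheel_axis [250.9 175.3] 0.59 [542.1 -98.9 182. ]
scene handle [189.9 223.3] 0.79 [ 575.7 -160.3  218. ]
scene wheel_axis [200.4 208.1] 0.94 [531.8 -92.  182. ]
side handle [311.1 265.2] 0.98 [ 574.4 -164.8  218. ]
side wheel_axis [275.8 253.4] 0.68 [544.5 -94.4 182. ]
(array([ 575.37188442, -161.5418116 ,  216.32447656]), [np.float64(1.8293505537957706), np.float64(1.8293505537956796)])
(array([540.01923729, -99.02972852, 191.85658145]), [np.float64(0.6009714669683959), np.float64(1.893043421335105), np.float64(2.2286872051757496)])
```

View pics/c15.png

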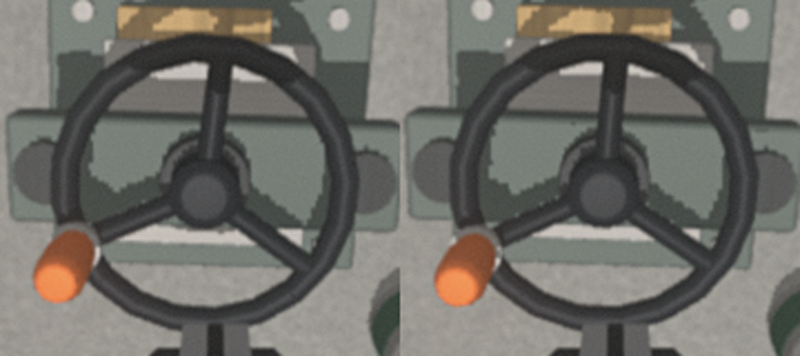

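View pics/scene15.png

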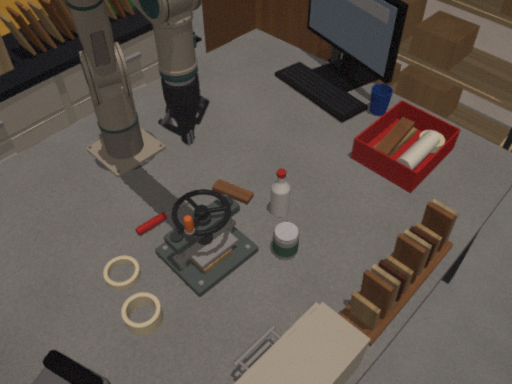

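```bash
python3 - <<'E'
from plan import *
Y=43.45
q=lambda f,z:pose(f,z)[:3]+[Y]
print(rows(q(-386,300),[q(f,220) for f in(-407,-408.1)]))
E
```

```text
[[-0.0251, 0.0045, 0.08, 0, 0, -0.0], [-0.0265, 0.0044, 0.08, 0, 0, -0.0]]
```

Call:
move_arm(moves=[[[-0.01, 0.02, 0, 0, 0, 0.17], [-0.02, 0.045, 0, 0, 0, 0.34], [-0.03, 0.07, 0.02, 0, 0, 0.51], [-0.0365, 0.085, 0.05, 0, 0, 0.68], [-0.0365, 0.085, 0.08, 0, 0, 0.812], [-0.0365, 0.085, 0.1, 0, 0, 0.812], [-0.0365, 0.085, 0.1, 0, 0, 0.812]]])

```text
clock: 28.68
eef_pos: [604.7, -128.1, 298.7]
tool_rot: [-3.139, 0.002, 0.763]
force: [1.0, 0.1, 0.5]
width: -0.0
```

Call:
move_arm(moves=[[[0, 0, 0.03, 0, 0, 0], [0, 0, 0.055, 0, 0, 0], [0, 0, 0.08, 0, 0, 0], [0, 0, 0.08, 0, 0, 0], [-0.006, 0.002, 0.08, 0, 0, 0], [-0.012, 0.0033, 0.08, 0, 0, 0], [-0.0178, 0.0041, 0.08, 0, 0, 0], [-0.022, 0.0044, 0.08, 0, 0, 0], [-0.024, 0.0045, 0.08, 0, 0, 0], [-0.0255, 0.0045, 0.08, 0, 0, 0], [-0.0265, 0.0044, 0.08, 0, 0, 0], [-0.0265, 0.0044, 0.08, 0, 0, 0]]])

```text
clock: 30.18
eef_pos: [589.9, -149.4, 220.5]
tool_rot: [3.141, -0.001, 0.763]
force: [1.9, 2.1, 1.4]
width: -0.2
```

Call:
move_arm(moves=[[[0.006, 0, 0, 0, 0, 0], [0.012, -0.001, 0, 0, 0, 0], [0.018, -0.003, 0, 0, 0, 0], [0.0265, -0.0044, 0, 0, 0, 0], [0.0265, -0.0044, -0.03, 0, 0, 0], [0.0265, -0.0044, -0.07, 0, 0, 0], [0.0265, -0.0044, -0.11, 0, 0, 0], [0.0265, -0.0044, -0.15, 0, 0, 0], [0.0265, -0.0044, -0.18, 0, 0, 0], [0.0265, -0.0044, -0.18, 0, 0, 0]]])

```text
clock: 31.42
eef_pos: [607.1, -128.0, 403.1]
tool_rot: [3.137, -0.003, 0.763]
force: [-0.4, 0.1, 0.7]
width: -0.1
```

Call:
move_arm(moves=[[[-0.01, -0.02, 0, 0, 0, -0.17], [-0.02, -0.045, 0, 0, 0, -0.34], [-0.03, -0.07, 0, 0, 0, -0.51], [-0.0365, -0.085, 0, 0, 0, -0.68], [-0.0365, -0.085, 0, 0, 0, -0.812], [-0.0365, -0.085, 0, 0, 0, -0.812], [-0.0365, -0.085, 0, 0, 0, -0.812], [-0.0365, -0.085, 0, 0, 0, -0.812]]])

```text
clock: 32.42
eef_pos: [520.6, -92.1, 399.9]
tool_rot: [-3.141, -0.0, 1.574]
force: [0.0, 0.4, -0.3]
width: 0.0
```

```bash
python3 fit.py 16; python3 cmp.py pics/wf17.png 2>/dev/null; python3 - <<'E'
import cv2,numpy as np
a=cv2.imread('pics/wf4.png')[90:250,160:340];b=cv2.imread('pics/wf17.png')[90:250,160:340]
cv2.imwrite('pics/c17.png',cv2.resize(np.hstack([a,b]),(800,356),interpolation=cv2.INTER_CUBIC))
E
```

```text
32.425 [520.6  -92.1  399.92] [-1.7996e+02 -1.0000e-02  9.0170e+01]
[254.8 173.7] 0.64 [540.1 -94.5 182. ]
orange [ 372   27   42   93 2591] [393.34542648  72.43496719]
orange [174 193  28  33 658] [187.83586626 209.4893617 ]
orange [453 341  53  23 610] [482.69344262 348.37704918]
orange [358 344  20  14 126] [369.41269841 349.        ]
handle xy [ 566.98 -161.91] 193.3189696270665 658.0
wheel cut 0.79 7465
axis fit [542.17 -99.01] -4.521617889404297
r 67.61913671712064 ang -68.47496475827693
0 [[-67.75   1.02]
 [ 53.25   0.81]
 [172.25   6.46]]
1 [[-68.5    1.04]
 [ 53.25   0.7 ]
 [172.75   5.16]]
[188.52850539 209.75038521] [ 569.65175931 -163.47538596] -67.00098580341123
[187.86432927 209.25762195] [ 569.1065756  -164.13397316] -67.61660223201096
```

View pics/c17.png

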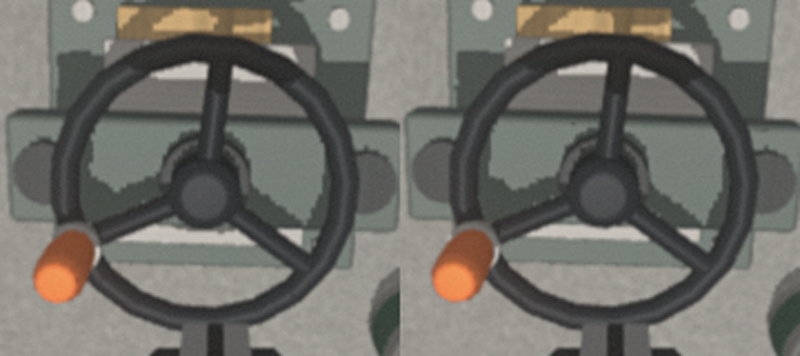

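View pics/wf17.png

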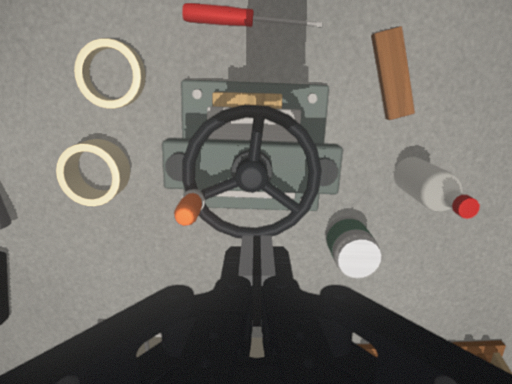

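Call:
move_arm(moves=[[[-0.04, 0, 0, 0, 0, 0], [-0.08, 0, 0, 0, 0, 0], [-0.12, 0, 0, 0, 0, 0], [-0.16, 0, 0, 0, 0, 0], [-0.2, 0, 0, 0, 0, 0], [-0.24, 0, 0, 0, 0, 0], [-0.24, 0, 0, 0, 0, 0], [-0.24, 0, 0, 0, 0, 0]]])

```text
clock: 33.67
eef_pos: [521.8, -331.2, 400.2]
tool_rot: [3.141, -0.001, 1.576]
force: [-0.2, 1.2, 0.4]
width: 0.0
```

```bash
python3 -c "
from h import *
s=ctrl.read_state();print(s['eef_pos'],s['force'],abs(s['qd']).max());print(job.finish_job())"
```

```text
[ 521.79680313 -331.2326769   400.15227105] [-0.16334603  1.23349163  0.39030844] 0.01779687718916988
the job is handed in; nothing more can be done
None
```

The hand wheel has been pushed through one full clockwise turn, and the job is handed in at about 34 s. I pushed the orange handle with the shut fingertips from behind it. It came up about 3° short at first, so I closed the gap with two small extra pushes. I then backed off and moved the arm about 230 mm to the side of the press.

- **Final angle:** pictures from the same wrist pose before and after agree within about 0.8°. The three spokes differ by -0.75°, 0° and +0.5°, and two separate measures of the handle differ by -0.6° and -0.8°.
- **Force:** the forces read at the end of each pushing move were about 3 to 5 N. I did not read the force during the moves.
- **Surroundings:** the bystanders that showed in the wrist view looked unmoved; I measured only the offcut, which was unmoved. I saw the glue bottle, tin, tape rolls and screwdriver by eye only.
- **Disagreements:** the scene and side cameras' point estimates scattered by 5 to 10 mm against the wrist camera, so I relied on the wrist comparison for the final angle. After the first extra push, the separate checks disagreed by about 1° on how much angle was left.

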